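# Clamp a gel cassette in the bench press with its thumbscrew

### The job

Push the gel cassette along its guide until it is fully home against the back stop of the blue press, then turn the knurled thumbscrew clockwise until its pad seats on the cassette and the resistance has clearly risen, so that the cassette is held firmly. Stop there: do not overtighten, or the glass cracks; leave the beaker beside the press alone, and let go of the screw.

Things in the scene. Friction and masses are not known exactly. Their poses are not given: they have to be found in the camera images.
- press: blue press fixed to the worktop, base plate 172x124x12 mm; origin on the worktop under the screw axis; x along the guide from its open mouth to the back stop (front face at x=45 mm). Rails (inner faces y=+-37 mm, tops 22 mm up) guide the cassette. Two posts (y=+-54 mm) carry a cross beam 32 mm (x) by 134 mm (y), underside 70, top 84 mm (bolt heads 88 mm) above the worktop
- press_home (a point): point on top of the press's base plate (12 mm above the worktop), on the screw axis: the cassette's middle lies on it when the cassette is fully home
- knob_grip (a point): middle of the knurled thumbscrew knob, on its vertical axis: steel cylinder 30 mm in diameter, 96 to 120 mm above the worktop, with a white line on top; below it a brass collar 24 mm in diameter from 84 to 90 mm. The knob stays at its height. Clockwise from above lowers the pad by 3.5 mm per rad; it stays where it is left
- knob_top (a point): top of the same knob, on its axis, 120 mm above the worktop. Clockwise torque: 0.03 N m while free; from the pad's landing it climbs steadily by about 0.3 N m per rad (read at standstill up to 0.15 N m less than while turning). 0.5 to 1 rad past landing it is firm, 1.5 rad past is too much. The pad lands 0.8 to 4 rad after the start, different in every run
- pad: round brass pad, 28 mm in diameter, under the beam on the screw's spindle; origin on the axis, 14 mm above the pad's lower face. It turns and sinks with the screw, and is sprung
- cassette: white gel cassette lying flat in the guide, 0.3 to 0.6 kg: tray 90 (x) by 70 (y) by 14 mm; a stack of grey and glass plates stands out of it, top 22 to 29 mm above the underside (differs in every run). A tab leads forward (-x) to an upright blue push plate. Origin at the middle of the tray's underside, x along the guide to the back stop. It starts 25 to 48 mm short of home
- push_face (a point): centre of the outer (-x) face of the cassette's blue push plate (44 mm wide, 22 mm high, 6 mm thick), 80 mm before the cassette's middle and 11 mm above its underside
- beaker: small clear beaker, 52 mm in diameter, 66 mm high, standing on the worktop beside the press; origin in the middle of its underside

How it is judged:
By the outcome, as a careful person would: the job done as asked, in the order asked, and still so for the second after the job is handed in, with the robot touching nothing.
It also fails if it takes over 67 s, if anything falls off the work surface, if the arm or the gripper's body presses on something with over 40 N, if the wrist force passes 120 N, or if a joint passes its speed limit or range.

### The arm

A 6-joint arm with a two-finger parallel gripper is mounted at the origin on a cart in front of the work surface, level with it; the furniture and walls round the work are solid. World frame = base frame: x ahead of the robot, y to its left, z up, the work surface at z = 0. Lengths are in m, angles in rad, forces in N, time in s.
With the tool pointing down it reaches from about 0.4 to 0.825 m from the base axis. Payload 7 kg.
Tool frame: the origin (TCP) lies between the finger pads; the fingertips stand 8 mm ahead of it and the grasp point (between the pads) lies 11 mm behind it (arm.finger_overhang is the distance from the TCP to the fingertips, in m); z points along the fingers, y is the line along which they close (so a half turn about z gives the same grasp; the last joint's range is limited). The gripper opens to 88 mm and grips with 3 to 60 N. Pads are 19 mm wide; open, the fingers measure 130 mm over their backs; the gripper's body (78 mm by 193 mm) begins 47 mm behind the grasp point.
Start: joints at [1.399, 0.359, 0.012, 0, -1.224, -0.288], TCP at [0.3, 0.605, 0.235] pointing down, gripper open.
Joint ranges: [-3.07, 3.07], [-1.43, 2.12], [-1.02, 1.25], [-3.03, 1.67], [-3.05, -0], [-3.03, 3.03]. Speed limits (rad/s): [2.39, 2.39, 3.01, 3.14, 3.14, 3.14].

### API

Orientations are given as [roll, pitch, yaw] about the fixed x, y, z axes, in that order (R = Rz(yaw) Ry(pitch) Rx(roll)).
In Python, from station import arm gives the robot as it stands.
- The arm moves only by the tool move_arm, never from a script. Its argument "rows" is text: rows parted by semicolons, each of 7 numbers parted by spaces: the turn, a rotation vector about the tool's x, y, z in degrees, then the shift along the tool's x, y, z in m, then the finger opening in m, from 0 to 0.0876. A call has 1 to 8 rows; each row shifts and turns the commanded pose from where the row before left it, along the tool's axes as they then stand; what a row does not reach is not made up. A row lasts 1/8 s, in which the tool goes at most 62.5 mm and 10.7 degrees, less where a joint would pass 70% of its speed; a pose out of reach is approached as far as the arm can. A call is refused whole if a number of a shift passes 0.0625 or a number of a turn 10.7, either way. A call with a gripper value outside its range is refused whole. The fingers move at their own pace and stop on an object; "squeeze" is the grip in N (left out, the last holds). Time passes only in rows, so rows that do not move let the fingers close. It gives the time, the measured TCP pose, the force, the opening and the grip force at its end, in the units of the state.
- arm.get_state(): the state, without advancing time (a new reading comes with each control period).
- arm.grab_frame(name): name is "scene" or "top" or "wrist"; returns (picture, depth): 384x512x3 uint8, blue, green, red; 384x512 float32, m along the optical axis (not along the pixel's ray), 0 where there is no reading.
- arm.camera_model(name): a dict with "mtx" (3x3 intrinsics, pixels), "camera_from_world" (4x4, takes a point from world to camera coordinates); the wrist camera has in their place "mount" (4x4, takes a point from camera to tool coordinates, whose origin is the TCP and whose axes are the flange's). Camera axes: x right, y down, z forward; pixel columns grow to the right and rows downward; lengths in m; the calibration is good to about 2 mm. A picture is of the moment at which its call begins: read the wrist's pose just before it. camera_model takes no time and is no camera call.
- arm.job_done(): hands the job in; it is judged then, once.
The state is a dict: "t": time; "q": joint angles; "qd": joint speeds; "joint_efforts": joint torques, N m; "eef_pos": TCP position; "ee_rot": TCP orientation; "force": force on the tool from outside, world axes, zero at the start; "moment": the same for the moment, N m; "width": finger opening in m; "gripper_force": force on a finger pad.
Only numpy, scipy, OpenCV 4.12 (cv2) and the standard library are available. Lean on these libraries where they do the work, as an engineer would, in place of code of your own. Each camera call takes 0.05 s, during which the arm holds its last target. There are 200 camera calls.

## Working session

There is one attempt and no reset: what is moved stays moved. The work goes in short steps, Python scripts to look and compute and a tool call to move; the robot and the scene stay as the last step left them, time stands still between calls to the robot, and variables do not carry over. Pictures are saved under pics/ and viewed, at most 10 in all, crops included, and the job is handed in when it is done.

Besides the shell and the picture viewer there is one more tool, called after "Request:" as a command line: name --argument value ..., lists and objects as JSON in quotes. move_arm: Moves the arm, as the interface text tells. Its arguments: {"type":"object","properties":{"rows":{"type":"string"},"squeeze":{"type":"number"}},"required":["rows"]}

```bash
ls; mkdir -p pics; python3 - <<'E'
from station import arm
import cv2,numpy as np
s=arm.get_state();print(s)
a,d=arm.grab_frame("scene");b,e=arm.grab_frame("top")
np.savez('v.npz',a=a,d=d,b=b,e=e)
cv2.imwrite('pics/0.png',cv2.resize(np.vstack([a,b]),(450,675))[:600] if 0 else np.hstack([cv2.resize(a,(400,300)),cv2.resize(b,(400,300))]))
cv2.imwrite('pics/top.png',b);cv2.imwrite('pics/scene.png',a)
for n in("scene","top","wrist"):print(n,arm.camera_model(n))
E
```

```text
pics
{'t': 0.0, 'q': array([ 1.39907033e+00,  3.59391222e-01,  1.10477714e-02, -3.40392713e-04,
       -1.22407683e+00, -2.88127087e-01]), 'qd': array([ 0.000919  ,  0.00158461,  0.00019102,  0.00090514, -0.00035109,
       -0.0002458 ]), 'joint_efforts': array([-1.52482065e-03, -5.82712448e+01,  2.93063629e+01,  6.99763566e+00,
        6.81553240e-03, -1.59062547e-04]), 'eef_pos': array([0.2993754 , 0.60445056, 0.23361679]), 'ee_rot': array([ 3.13994471e+00, -1.54702101e-04, -4.59968888e-01]), 'force': array([ 0.16490469,  1.1416995 , -0.42938014]), 'moment': array([-0.02406208, -0.0667687 ,  0.06231831]), 'gripper_force': 0.0, 'width': 0.087708479622868}
scene {'mtx': array([[366.7896604 ,   0.        , 257.32702164],
       [  0.        , 366.7896604 , 192.30134035],
       [  0.        ,   0.        ,   1.        ]]), 'camera_from_world': array([[ 0.82452965, -0.56566434,  0.01321754, -0.19041341],
       [-0.40690833, -0.60903021, -0.68081409,  0.45923456],
       [ 0.39316213,  0.55597307, -0.732337  ,  0.55818841],
       [ 0.        ,  0.        ,  0.        ,  1.        ]])}
[... 254 characters left out ...]
   [-0.99369083,  0.01504109, -0.11114093,  0.48309267],
       [ 0.11069689, -0.02769153, -0.99346836,  0.90903755],
       [ 0.        ,  0.        ,  0.        ,  1.        ]])}
wrist {'mtx': array([[330.91666471,   0.        , 245.95848376],
       [  0.        , 330.91666471, 192.82131777],
       [  0.        ,   0.        ,   1.        ]]), 'mount': array([[-1.08132067e-03, -9.65653590e-01, -2.59830666e-01,
         7.07524396e-02],
       [ 9.99999408e-01, -1.07634408e-03, -1.61430179e-04,
         6.52288071e-04],
       [-1.23781566e-04, -2.59830687e-01,  9.65654182e-01,
        -1.51149141e-01],
       [ 0.00000000e+00,  0.00000000e+00,  0.00000000e+00,
         1.00000000e+00]])}
```

View pics/top.png

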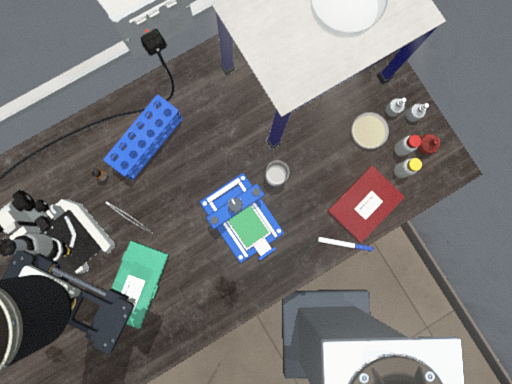

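View pics/scene.png

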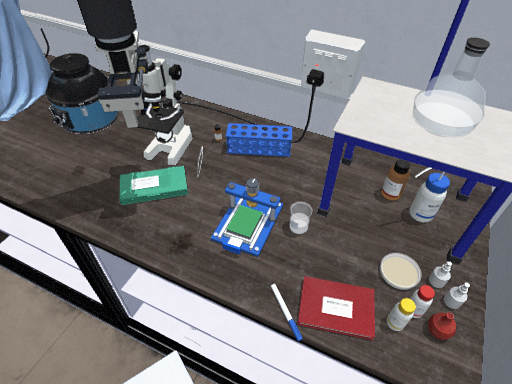

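The top view shows the press at about (240,215) with its mouth towards the lower right, the knob near (235,203) and the beaker at (277,173). The scene view shows the knob at (253,187), the push plate near (237,243) and the beaker at (300,217).

```bash
cat >h.py <<'E'
import numpy as np,cv2
from station import arm
def cloud(d,m,T):
    v,u=np.indices(d.shape);K=m
    P=np.stack([(u-K[0,2])/K[0,0]*d,(v-K[1,2])/K[1,1]*d,d],-1)
    return P@T[:3,:3].T+T[:3,3]
def wcloud(n,d):
    c=arm.camera_model(n);return cloud(d,c['mtx'],np.linalg.inv(c['camera_from_world']))
def ray(n,uv,z):
    c=arm.camera_model(n);T=np.linalg.inv(c['camera_from_world'])
    r=T[:3,:3]@np.linalg.solve(c['mtx'],[uv[0],uv[1],1]);o=T[:3,3]
    return o+r*(z-o[2])/r[2]
E
python3 - <<'E'
from h import *
f=np.load('v.npz')
a,b=f['a'],f['b']
cv2.imwrite('pics/c.png',np.hstack([cv2.resize(b[160:270,190:300],(400,400),interpolation=2),cv2.resize(a[165:265,205:325],(400,333),interpolation=2) if 0 else cv2.resize(a[160:270,205:315],(400,400),interpolation=2)]))
for n,i,d,(r0,r1,c0,c1) in(("top",b,f['e'],(160,270,190,292)),("scene",a,f['d'],(165,265,205,290))):
    P=wcloud(n,d);h=cv2.cvtColor(i,cv2.COLOR_BGR2HSV)
    m=np.zeros(d.shape,bool);m[r0:r1,c0:c1]=1
    blue=m&(h[...,0]>100)&(h[...,0]<125)&(h[...,1]>150)&(h[...,2]>60)&(d>0)
    Z=P[...,2]
    print(n,'blue z hist',np.histogram(Z[blue],bins=np.arange(-.01,.14,.01))[0])
    k=blue&(Z>.076)&(Z<.094);
    r=cv2.minAreaRect(P[k][:,:2].astype(np.float32)*1000);print('beam',r)
    k=m&(Z>.110)&(Z<.135);print('knob',k.sum(),P[k].mean(0),P[k].min(0),P[k].max(0))
    k=blue&(Z<.09)
    print('press all',cv2.minAreaRect(P[k][:,:2].astype(np.float32)*1000))
    g=m&(h[...,0]>45)&(h[...,0]<85)&(h[...,1]>100);print('green',cv2.minAreaRect(P[g][:,:2].astype(np.float32)*1000),np.median(Z[g]))
E
```

```text
top blue z hist [ 11 170 861   0  39   0   0   0  16 533   0   0   0   0   0]
beam ((457.38623046875, 352.39312744140625), (32.20762252807617, 130.81068420410156), 33.18081283569336)
knob 172 [0.45748228 0.35127175 0.11935126] [0.44313817 0.337167   0.11189988] [0.47210147 0.36607227 0.12299296]
press all ((427.1698303222656, 335.2859191894531), (191.8240966796875, 134.62457275390625), 32.72194290161133)
green ((414.6033935546875, 325.32135009765625), (72.4294204711914, 58.69047546386719), 33.5797119140625) 0.03623252961337209
scene blue z hist [  2 152 655  40  54   1   0   2  88 400   0   0   0   0   0]
beam ((455.9303894042969, 351.34881591796875), (33.62479019165039, 132.22000122070312), 31.959121704101562)
knob 125 [0.45428891 0.34978496 0.11794751] [0.44106685 0.33688265 0.11000413] [0.47164739 0.36450015 0.12218323]
press all ((427.5890808105469, 334.3283996582031), (189.1682891845703, 133.72335815429688), 32.368831634521484)
green ((268.7974853515625, 124.89724731445312), (595.0181884765625, 81.01131439208984), 53.503536224365234) 0.03605586366751312
```

View pics/c.png

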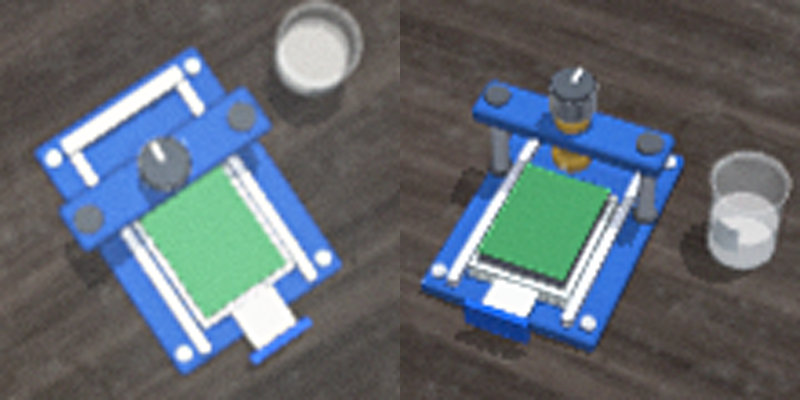

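The crop confirms the press layout: the knob with its white line is on the beam, the cassette is short of home, the push plate is at the mouth, and the beaker is to the right of the beam's right end.

```bash
python3 - <<'E'
from h import *
f=np.load('v.npz');b=f['b']
P=wcloud("top",f['e']);h=cv2.cvtColor(b,cv2.COLOR_BGR2HSV)
O=np.array([.457,.3515]);y=np.radians(32.8);R=np.array([[np.cos(y),np.sin(y)],[-np.sin(y),np.cos(y)]])
blue=(h[...,0]>100)&(h[...,0]<125)&(h[...,1]>150)&(h[...,2]>60)
L=(P[...,:2]-O)@R.T;Z=P[...,2]
m=np.zeros(blue.shape,bool);m[160:270,190:292]=1
k=m&blue&(Z>.028)&(Z<.05);print('plate',k.sum(),L[k].mean(0),L[k].min(0),L[k].max(0),Z[k].mean())
g=m&(h[...,0]>45)&(h[...,0]<85)&(h[...,1]>100);print('green',L[g].min(0),L[g].max(0),Z[g].mean())
k=m&blue&(Z<.02);print('base',L[k].min(0),L[k].max(0))
for p in[(280,108),(290,105),(275,138),(277,170)]:print(p,P[p[1],p[0]],L[p[1],p[0]])
w=m.copy();w[:]=0;w[160:187,262:292]=1;w&=(Z>.01);print('beaker',L[w].min(0),L[w].max(0),Z[w].max())
t=(Z>.15);t[:,:210]=0;t[250:]=0;print('tall near',np.sort(np.hypot(*L[t].T))[:3],Z[t].min(),L[t][np.hypot(*L[t].T).argmin()],P[t][np.hypot(*L[t].T).argmin()])
E
```

```text
plate 39 [-0.1241057  -0.00152909] [-0.12655782 -0.02134872] [-0.12041003  0.01905856] 0.03354718293152861
green [-0.08627552 -0.02880209] [-0.01350894  0.03008974] 0.040839353964657814
base [-0.12978996 -0.06108648] [0.06204354 0.06980324]
(280, 108) [0.61165832 0.26902491 0.26430184] [ 0.08532318 -0.15310549]
(290, 105) [0.61649674 0.25152668 0.26547695] [ 0.07991126 -0.17043492]
(275, 138) [0.6026066  0.26320138 0.08903345] [ 0.07455996 -0.15309716]
(277, 170) [0.54262687 0.25487841 0.02772194] [ 0.01963438 -0.12760166]
beaker [-0.06597557 -0.14612877] [0.03862038 0.03008974] 0.9484333399414426
tall near [0.07251323 0.07251323 0.07251323] 0.15009420080582003 [-0.06597557  0.03008974] [0.38524328 0.34105293 0.94843334]
```

Request:
move_arm --rows "0 0 -9.87 0 0 0 0.0; 0 0 -9.87 0 0 0 0.0; 0 0 -9.87 0 0 0 0.0; 0 0 -9.87 0 0 0 0.0; 0 0 -9.87 0 0 0 0.0; 0 0 -9.87 0 0 0 0.0;0 0 0 0 0 0 0" --squeeze 20

```text
t: 0.98
eef_pos: [0.2994, 0.6047, 0.2341]
ee_rot: [3.141, 0.001, 0.573]
force: [-0.2, 0.1, 0.1]
width: 0.0232
gripper_force: 0.0
```

Request:
move_arm --rows "0 0 0 -0.02 0.0373 0 0; 0 0 0 -0.02 0.0373 0 0; 0 0 0 -0.02 0.0373 0 0; 0 0 0 -0.02 0.0373 0 0; 0 0 0 -0.02 0.0373 0 0; 0 0 0 -0.02 0.0373 0 0; 0 0 0 -0.02 0.0373 0 0; 0 0 0 -0.02 0.0373 0 0"

```text
t: 1.98
eef_pos: [0.327, 0.2659, 0.2346]
ee_rot: [-3.141, -0.0, 0.569]
force: [-0.0, 0.1, 0.7]
width: 0.0003
gripper_force: 0.0
```

Request:
move_arm --rows "0 0 0 0 0 0.03 0; 0 0 0 0 0 0.03 0; 0 0 0 0 0 0.03 0; 0 0 0 0 0 0.03 0;0 0 0 0 0 0 0;0 0 0 0 0 0 0"

```text
t: 2.72
eef_pos: [0.3275, 0.2679, 0.1155]
ee_rot: [-3.141, -0.001, 0.572]
force: [-0.4, 0.5, 0.6]
width: 0.0006
gripper_force: 0.0
```

```bash
cat >>h.py <<'E'
O=np.array([.457,.3515]);Y=np.radians(32.8);RL=np.array([[np.cos(Y),np.sin(Y)],[-np.sin(Y),np.cos(Y)]])
def st():
    s=arm.get_state();p=s['eef_pos']
    print('t%.2f'%s['t'],'L',(RL@(p[:2]-O)).round(4),'z%.4f'%p[2],'rpy',np.degrees(s['ee_rot']).round(2),'F',(RL@s['force'][:2]).round(2),s['force'][2].round(2),'M',s['moment'].round(3),'w%.4f'%s['width'],s['gripper_force'],'q',s['q'].round(3))
    return s
E
python3 - <<'E'
from h import *
st();i,d=arm.grab_frame("wrist");cv2.imwrite('pics/w1.png',i)
E
```

```text
t2.73 L [-1.541e-01 -1.000e-04] z0.1155 rpy [-1.7999e+02 -5.0000e-02  3.2790e+01] F [-0.03  0.61] 0.61 M [-0.081 -0.105  0.052] w0.0006 0.0 q [ 1.156  0.059 -0.685  0.    -0.826  0.986]
```

View pics/w1.png

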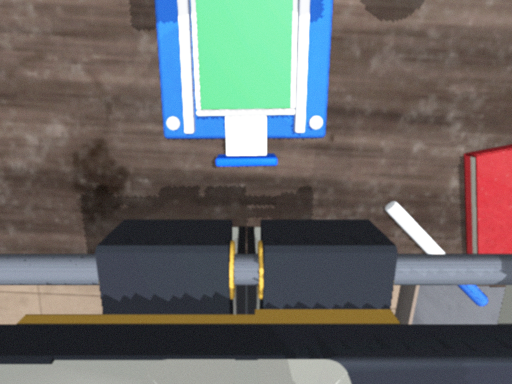

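The wrist view shows the push plate centred ahead of the closed fingers (plate at (245,160), column matching the tool axis), so I can go down and push.

Request:
move_arm --rows "0 0 0 0 0 0.025 0; 0 0 0 0 0 0.025 0; 0 0 0 0 0 0.0225 0; 0 0 0 0 0 0.015 0;0 0 0 0.004 0 0 0;0 0 0 0.004 0 0 0;0 0 0 0.004 0 0 0;0 0 0 0 0 0 0"

```text
t: 3.78
eef_pos: [0.3377, 0.2746, 0.0276]
ee_rot: [-3.141, -0.001, 0.573]
force: [0.1, 0.1, 0.0]
width: 0.0004
gripper_force: 0.0
```

Request:
move_arm --rows "0 0 0 0.005 0 0 0;0 0 0 0.005 0 0 0;0 0 0 0.005 0 0 0;0 0 0 0.005 0 0 0;0 0 0 0.005 0 0 0;0 0 0 0.005 0 0 0;0 0 0 0.005 0 0 0"

```text
t: 4.65
eef_pos: [0.3669, 0.2932, 0.0269]
ee_rot: [-3.142, -0.0, 0.574]
force: [-1.3, -0.5, -1.5]
width: 0.0002
gripper_force: 0.8
```

```bash
python3 -c "
from h import *
st()"
```

```text
t4.65 L [-0.1073 -0.0003] z0.0269 rpy [-180.     -0.     32.87] F [-1.34  0.23] -1.55 M [-0.351  0.481 -0.023] w0.0002 0.7785380724817514 q [ 1.095  0.276 -0.687 -0.    -0.608  1.05 ]
```

Request:
move_arm --rows "0 0 0 0.004 0 0 0;0 0 0 0.004 0 0 0;0 0 0 0.003 0 0 0;0 0 0 0.002 0 0 0;0 0 0 0 0 0 0"

```text
t: 5.28
eef_pos: [0.3778, 0.3002, 0.0271]
ee_rot: [-3.141, -0.001, 0.574]
force: [-0.4, -0.8, -0.7]
width: 0.0006
gripper_force: 0.3
```

Request:
move_arm --rows "0 0 0 0.002 0 0 0;0 0 0 0 0 0 0"

```text
t: 5.52
eef_pos: [0.3793, 0.3012, 0.0271]
ee_rot: [-3.142, -0.0, 0.574]
force: [-1.8, -1.9, 0.0]
width: 0.0002
gripper_force: 0.8
```

Request:
move_arm --rows "0 0 0 0.002 0 0 0;0 0 0 0 0 0 0"

```text
t: 5.78
eef_pos: [0.3809, 0.3021, 0.0271]
ee_rot: [3.141, 0.0, 0.574]
force: [-2.3, -1.8, 2.3]
width: 0.0002
gripper_force: 1.5
```

```bash
python3 -c "
from h import *
st()"
```

```text
t5.78 L [-0.0908 -0.0003] z0.0271 rpy [1.7999e+02 1.0000e-02 3.2870e+01] F [-2.89 -0.33] 2.32 M [-0.776  0.718  0.015] w0.0002 1.468728706240654 q [ 1.076  0.298 -0.651 -0.    -0.622  1.068]
```

Request:
move_arm --rows "0 0 0 0.002 0 0 0;0 0 0 0 0 0 0"

```text
t: 6.02
eef_pos: [0.3813, 0.3016, 0.0267]
ee_rot: [3.141, 0.003, 0.573]
force: [-8.3, -3.7, 4.9]
width: 0.0006
gripper_force: 4.4
```

Request:
move_arm --rows "0 0 0 0.002 0 0 0;0 0 0 0 0 0 0"

```text
t: 6.28
eef_pos: [0.3816, 0.3013, 0.0263]
ee_rot: [3.14, 0.007, 0.573]
force: [-15.3, -4.7, 9.8]
width: 0.0007
gripper_force: 7.7
```

```bash
python3 -c "
from h import *
st()"
```

```text
t6.28 L [-0.0906 -0.0013] z0.0263 rpy [179.89   0.38  32.81] F [-15.37   4.32] 9.79 M [-1.723  5.477  0.08 ] w0.0007 7.698243409395218 q [ 1.073  0.303 -0.645 -0.003 -0.63   1.073]
```

Request:
move_arm --rows "0 0 0 0.002 0 0 0;0 0 0 0 0 0 0;0 0 0 -0.005 0 0 0;0 0 0 -0.015 0 0 0;0 0 0 -0.02 0 0 0;0 0 0 -0.01 0 -0.02 0;0 0 0 0 0 -0.05 0.05;0 0 0 0 0 -0.05 0.05"

```text
t: 7.28
eef_pos: [0.3437, 0.2781, 0.1486]
ee_rot: [-3.141, -0.001, 0.574]
force: [0.8, 2.0, -0.9]
width: 0.0151
gripper_force: 0.0
```

Request:
move_arm --rows "0 0 0 0 0 -0.05 0.06;0 0 0 0 0 0 0.06;0 0 0 0 0 0 0.06"

```text
t: 7.65
eef_pos: [0.3436, 0.2782, 0.1971]
ee_rot: [-3.141, -0.001, 0.574]
force: [-0.2, -0.5, -1.6]
width: 0.0447
gripper_force: 0.0
```

```bash
python3 - <<'E'
from h import *
s=st();i,d=arm.grab_frame("wrist");a,e=arm.grab_frame("scene")
np.savez('v2.npz',i=i,a=a,e=e,d=d,p=s['eef_pos'],r=s['ee_rot'])
cv2.imwrite('pics/w2.png',np.hstack([cv2.resize(i[:300,80:420],(400,353)),cv2.resize(a[160:260,205:315],(400,353),interpolation=2)]))
E
```

```text
t7.65 L [-0.135  -0.0002] z0.1971 rpy [-1.7994e+02 -6.0000e-02  3.2870e+01] F [-0.46 -0.29] -1.59 M [-0.141 -0.004  0.003] w0.0447 0.0 q [ 1.129 -0.005 -0.532 -0.    -1.042  1.016]
```

View pics/w2.png

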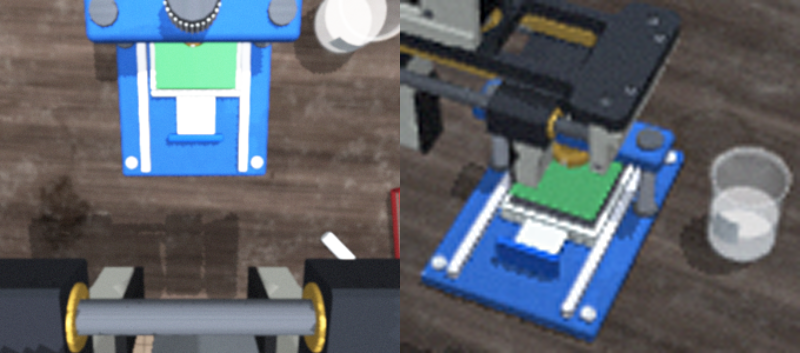

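The wrist view shows the cassette pushed in under the beam, with the push plate about 35 mm behind the base's front edge. I'll check home numerically.

```bash
python3 - <<'E'
from h import *
from scipy.spatial.transform import Rotation as Rt
f=np.load('v2.npz');c=arm.camera_model("wrist")
T=np.eye(4);T[:3,:3]=Rt.from_euler('xyz',f['r']).as_matrix();T[:3,3]=f['p']
P=cloud(f['d'],c['mtx'],T@c['mount']);L=(P[...,:2]-O)@RL.T;Z=P[...,2]
h=cv2.cvtColor(f['i'],cv2.COLOR_BGR2HSV)
blue=(h[...,0]>100)&(h[...,0]<125)&(h[...,1]>150)&(h[...,2]>60);inn=(abs(L[...,1])<.03)&(L[...,0]>-.12)
for n,k in(('plate',blue&inn&(Z>.028)&(Z<.04)&(L[...,0]<-.05)),('base',blue&(Z>.005)&(Z<.018)),('beamfront',blue&(Z>.08)&(Z<.09)),('knob',(Z>.115)&(Z<.13)),('green',(h[...,0]>45)&(h[...,0]<85)&(h[...,1]>100)&inn)):
  if k.any():print(n,k.sum(),np.percentile(L[k],[1,99],axis=0).round(4).tolist(),L[k].mean(0).round(4),Z[k].mean())
E
```

```text
plate 258 [[-0.0788, -0.0224], [-0.0735, 0.021]] [-0.0767 -0.0009] 0.03472519248461478
base 6732 [[-0.1085, -0.0603], [-0.0085, 0.0611]] [-0.0678  0.0011] 0.012880845615603572
beamfront 4309 [[-0.0155, -0.0645], [0.0062, 0.0655]] [-0.0066  0.0005] 0.08449407024231567
knob 815 [[-0.0148, -0.0131], [-0.0034, 0.0145]] [-0.0084  0.0007] 0.1202155068868517
green 2548 [[-0.0398, -0.0293], [-0.0088, 0.0277]] [-0.0246 -0.0009] 0.040174259057841985
```

Push face at −79.5 mm, so the cassette is home. Next: above the knob, then wind the wrist back counter-clockwise.

Request:
move_arm --rows "0 0 0 0.03 0 0 0.05;0 0 0 0.035 0 0 0.05;0 0 0 0.04 0 0 0.05;0 0 0 0.03 -0.0006 0 0.05;0 0 -10.2 0 0 0 0.05;0 0 -10.2 0 0 0 0.05;0 0 -10.2 0 0 0 0.05;0 0 -10.2 0 0 0 0.05"

```text
t: 8.75
eef_pos: [0.4566, 0.3515, 0.1952]
ee_rot: [-3.141, 0.003, 1.292]
force: [1.0, -0.4, 0.5]
width: 0.0497
gripper_force: 0.0
```

Request:
move_arm --rows "0 0 -10.2 0 0 0 0.05;0 0 -10.2 0 0 0 0.05;0 0 -10.2 0 0 0 0.05;0 0 -10.2 0 0 0 0.05;0 0 -10.2 0 0 0 0.05;0 0 -10.2 0 0 0 0.05;0 0 0 0 0 0 0.05;0 0 0 0 0 0 0.05"

```text
t: 9.75
eef_pos: [0.4568, 0.3518, 0.1962]
ee_rot: [-3.14, 0.0, 2.35]
force: [0.6, -0.6, -0.2]
width: 0.0501
gripper_force: 0.0
```

```bash
python3 -c "
from h import *
st()"
```

```text
t9.75 L [0.     0.0004] z0.1962 rpy [-1.7992e+02  2.0000e-02  1.3465e+02] F [ 0.17 -0.83] -0.16 M [ 0.008 -0.104 -0.006] w0.0501 0.0 q [ 0.995  0.227 -0.264 -0.    -1.081  2.926]
```

Request:
move_arm --rows "0 0 0 0 0 0.03 0.05;0 0 0 0 0 0.03 0.05;0 0 0 0 0 0.026 0.05;0 0 0 0 0 0.01 0.05;0 0 0 0 0 0 0.05;0 0 0 0 0 0 0.02;0 0 0 0 0 0 0.02;0 0 0 0 0 0 0.02" --squeeze 40

```text
t: 10.75
eef_pos: [0.4573, 0.3524, 0.1019]
ee_rot: [3.14, -0.0, 2.354]
force: [-1.4, -0.9, 2.7]
width: 0.0288
gripper_force: 40.0
```

Request:
move_arm --rows "0 0 0 0 0 0 0.02;0 0 0 0 0 0 0.02;0 0 0 0 0 0 0.02"

```text
t: 11.12
eef_pos: [0.4573, 0.3524, 0.1019]
ee_rot: [3.14, 0.0, 2.354]
force: [-0.9, 0.4, 5.3]
width: 0.0291
gripper_force: 40.0
```

```bash
python3 -c "
from h import *
st()"
```

```text
t11.12 L [0.0007 0.0006] z0.1019 rpy [179.93   0.   134.89] F [-0.56  0.78] 5.33 M [-0.128  0.489 -0.005] w0.0291 40.001334159169346 q [ 0.995  0.32  -0.379  0.    -0.871  2.929]
```

Request:
move_arm --rows "0 0 5 0 0 0 0.02;0 0 5 0 0 0 0.02;0 0 5 0 0 0 0.02;0 0 5 0 0 0 0.02;0 0 5 0 0 0 0.02;0 0 5 0 0 0 0.02;0 0 5 0 0 0 0.02"

```text
t: 12.0
eef_pos: [0.4567, 0.3521, 0.1018]
ee_rot: [-3.142, -0.0, 1.74]
force: [-5.0, -0.4, 9.0]
width: 0.029
gripper_force: 40.0
```

```bash
python3 -c "
from h import *
st()"
```

```text
t12.00 L [0.0001 0.0006] z0.1018 rpy [-1.800e+02 -1.000e-02  9.972e+01] F [-4.43  2.4 ] 8.99 M [-0.386  1.676  0.01 ] w0.0290 39.999608829966746 q [ 0.996  0.319 -0.379 -0.    -0.872  2.316]
```

Request:
move_arm --rows "0 0 5 0 0 0 0.02;0 0 5 0 0 0 0.02;0 0 5 0 0 0 0.02"

```text
t: 12.38
eef_pos: [0.4564, 0.352, 0.1018]
ee_rot: [-3.141, -0.0, 1.479]
force: [-6.8, -0.3, 9.8]
width: 0.0291
gripper_force: 40.0
```

```bash
python3 -c "
from h import *
s=st()
np.savez('/tmp/x',s['q'])"
```

```text
t12.38 L [-0.0002  0.0008] z0.1018 rpy [-1.7997e+02 -1.0000e-02  8.4720e+01] F [-5.87  3.48] 9.85 M [-0.288  2.263  0.059] w0.0291 39.99987969902577 q [ 9.960e-01  3.190e-01 -3.790e-01 -1.000e-03 -8.730e-01  2.054e+00]
```

Request:
move_arm --rows "0 0 5 0 -0.0006 -0.0015 0.02;0 0 5 0 0 0 0.02"

```text
t: 12.62
eef_pos: [0.4561, 0.352, 0.1019]
ee_rot: [-3.141, 0.0, 1.304]
force: [0.6, 1.4, -2.3]
width: 0.0289
gripper_force: 40.0
```

```bash
python3 -c "
from h import *
st()"
```

```text
t12.62 L [-0.0004  0.0009] z0.1019 rpy [-1.7997e+02  1.0000e-02  7.4700e+01] F [1.22 0.87] -2.29 M [ 0.37  -0.203  0.04 ] w0.0289 39.997059854795225 q [ 0.996  0.319 -0.38  -0.    -0.873  1.878]
```

Request:
move_arm --rows "0 0 5 0 0 0 0.02;0 0 5 0 0 0 0.02"

```text
t: 12.88
eef_pos: [0.456, 0.3521, 0.1019]
ee_rot: [-3.141, 0.0, 1.129]
force: [-0.9, 2.6, -2.6]
width: 0.029
gripper_force: 40.0
```

```bash
python3 -c "
from h import *
st()"
```

```text
t12.88 L [-0.0005  0.0011] z0.1019 rpy [-1.7996e+02  3.0000e-02  6.4690e+01] F [0.64 2.66] -2.56 M [0.467 0.214 0.005] w0.0290 39.997235682676546 q [ 9.970e-01  3.190e-01 -3.790e-01 -1.000e-03 -8.730e-01  1.704e+00]
```

Request:
move_arm --rows "0 0 5 0 0 0 0.02;0 0 5 0 0 0 0.02"

```text
t: 13.12
eef_pos: [0.4558, 0.3522, 0.1019]
ee_rot: [-3.141, 0.001, 0.955]
force: [-2.3, 1.0, -2.6]
width: 0.029
gripper_force: 40.0
```

```bash
python3 -c "
from h import *
st()"
```

```text
t13.12 L [-0.0006  0.0012] z0.1019 rpy [-1.7996e+02  3.0000e-02  5.4700e+01] F [-1.37  2.08] -2.59 M [0.627 0.591 0.005] w0.0290 39.99735291930847 q [ 9.970e-01  3.190e-01 -3.790e-01 -1.000e-03 -8.730e-01  1.529e+00]
```

Request:
move_arm --rows "0 0 5 0 0 0 0.02;0 0 5 0 0 0 0.02"

```text
t: 13.38
eef_pos: [0.4557, 0.3523, 0.102]
ee_rot: [-3.141, 0.001, 0.78]
force: [-2.7, 3.1, -1.9]
width: 0.0291
gripper_force: 40.0
```

```bash
cat >>h.py <<'E'
def t():
    s=arm.get_state();print('t%.2f yaw%.2f Mz%.3f j6 %.3f'%(s['t'],np.degrees(s['ee_rot'][2]),s['moment'][2],s['joint_efforts'][5]),'F',s['force'].round(1),s['eef_pos'].round(4))
E
python3 -c "
from h import *
t()"
```

```text
t13.38 yaw44.70 Mz0.035 j6 1.126 F [-2.7  3.1 -1.9] [0.4557 0.3523 0.102 ]
```

Request:
move_arm --rows "0 0 5 0 0 0 0.02;0 0 5 0 0 0 0.02"

```text
t: 13.62
eef_pos: [0.4556, 0.3525, 0.102]
ee_rot: [-3.141, 0.001, 0.606]
force: [-3.5, 2.3, -1.5]
width: 0.0286
gripper_force: 40.0
```

```bash
python3 -c "
from h import *
t()"
```

```text
t13.62 yaw34.70 Mz-0.038 j6 1.125 F [-3.5  2.3 -1.5] [0.4556 0.3525 0.102 ]
```

Request:
move_arm --rows "0 0 5 0 0 0 0.02;0 0 5 0 0 0 0.02"

```text
t: 13.88
eef_pos: [0.4555, 0.3526, 0.102]
ee_rot: [-3.141, 0.001, 0.431]
force: [-4.1, 4.2, -2.9]
width: 0.029
gripper_force: 40.0
```

```bash
python3 -c "
from h import *
t()"
```

```text
t13.88 yaw24.70 Mz-0.031 j6 1.124 F [-4.1  4.2 -2.9] [0.4555 0.3526 0.102 ]
```

Request:
move_arm --rows "0 0 5 0 0 0 0.02;0 0 5 0 0 0 0.02"

```text
t: 14.12
eef_pos: [0.4554, 0.3528, 0.102]
ee_rot: [-3.14, 0.001, 0.257]
force: [-3.7, 5.1, -2.0]
width: 0.0291
gripper_force: 40.0
```

```bash
python3 -c "
from h import *
t()"
```

```text
t14.12 yaw14.70 Mz0.035 j6 1.124 F [-3.7  5.1 -2. ] [0.4554 0.3528 0.102 ]
```

Request:
move_arm --rows "0 0 5 0 0 0 0.02;0 0 5 0 0 0 0.02"

```text
t: 14.38
eef_pos: [0.4554, 0.353, 0.102]
ee_rot: [-3.14, 0.001, 0.082]
force: [-5.1, 6.5, -2.5]
width: 0.0293
gripper_force: 40.0
```

```bash
python3 -c "
from h import *
t()"
```

```text
t14.38 yaw4.70 Mz0.020 j6 1.124 F [-5.1  6.5 -2.5] [0.4554 0.353  0.102 ]
```

Request:
move_arm --rows "0 0 5 0 0 0 0.02;0 0 5 0 0 0 0.02"

```text
t: 14.62
eef_pos: [0.4554, 0.3532, 0.102]
ee_rot: [-3.14, 0.001, -0.092]
force: [-5.4, 5.5, -2.9]
width: 0.0292
gripper_force: 40.0
```

```bash
python3 -c "
from h import *
t()"
```

```text
t14.62 yaw-5.29 Mz0.005 j6 1.124 F [-5.4  5.5 -2.9] [0.4554 0.3532 0.102 ]
```

Request:
move_arm --rows "0 0 5 0 0 0 0.02;0 0 5 0 0 0 0.02"

```text
t: 14.88
eef_pos: [0.4554, 0.3533, 0.102]
ee_rot: [-3.14, 0.002, -0.267]
force: [-5.4, 7.1, -2.3]
width: 0.0289
gripper_force: 40.0
```

```bash
python3 - <<'E'
from h import *
t();a,e=arm.grab_frame("scene");cv2.imwrite('pics/s3.png',cv2.resize(a[140:265,185:325],(784,700))[:600])
E
```

```text
t14.88 yaw-15.29 Mz0.029 j6 1.125 F [-5.4  7.1 -2.3] [0.4554 0.3533 0.102 ]
```

View pics/s3.png

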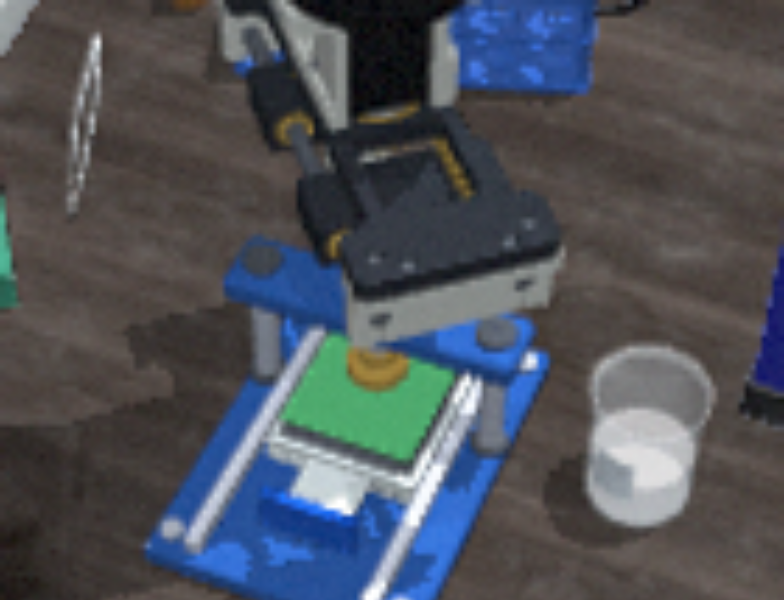

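The pad (brass disc at (378,370)) has sunk close to the green plate; torque is still free.

Request:
move_arm --rows "0 0 5 0 0 0 0.02;0 0 5 0 0 0 0.02"

```text
t: 15.18
eef_pos: [0.4555, 0.3535, 0.102]
ee_rot: [-3.14, 0.002, -0.441]
force: [-4.6, 7.4, -3.2]
width: 0.0287
gripper_force: 40.0
```

```bash
python3 -c "
from h import *
t()"
```

```text
t15.18 yaw-25.29 Mz0.015 j6 1.141 F [-4.6  7.4 -3.2] [0.4555 0.3535 0.102 ]
```

Request:
move_arm --rows "0 0 5 0 0 0 0.02;0 0 5 0 0 0 0.02"

```text
t: 15.42
eef_pos: [0.4556, 0.3537, 0.102]
ee_rot: [-3.14, 0.002, -0.616]
force: [-4.5, 8.5, -4.2]
width: 0.0291
gripper_force: 40.0
```

```bash
python3 -c "
from h import *
t()"
```

```text
t15.43 yaw-35.29 Mz0.075 j6 1.127 F [-4.5  8.5 -4.2] [0.4556 0.3537 0.102 ]
```

Request:
move_arm --rows "0 0 5 0 0 0 0.02;0 0 5 0 0 0 0.02"

```text
t: 15.68
eef_pos: [0.4557, 0.3539, 0.102]
ee_rot: [-3.14, 0.002, -0.79]
force: [-4.3, 8.5, -4.8]
width: 0.0292
gripper_force: 40.0
```

```bash
python3 -c "
from h import *
t()"
```

```text
t15.68 yaw-45.28 Mz0.122 j6 1.035 F [-4.3  8.5 -4.8] [0.4557 0.3539 0.102 ]
```

Request:
move_arm --rows "0 0 5 0 0 0 0.02;0 0 5 0 0 0 0.02"

```text
t: 15.92
eef_pos: [0.4558, 0.354, 0.1021]
ee_rot: [-3.14, 0.002, -0.965]
force: [-3.9, 7.6, -4.7]
width: 0.0293
gripper_force: 40.0
```

```bash
python3 -c "
from h import *
t()"
```

```text
t15.93 yaw-55.27 Mz0.216 j6 0.998 F [-3.9  7.6 -4.7] [0.4558 0.354  0.1021]
```

Request:
move_arm --rows "0 0 5 0 0 0 0.02;0 0 5 0 0 0 0.02"

```text
t: 16.18
eef_pos: [0.456, 0.3541, 0.1021]
ee_rot: [-3.14, 0.003, -1.139]
force: [-2.2, 7.0, -5.0]
width: 0.0287
gripper_force: 40.0
```

```bash
python3 -c "
from h import *
t()"
```

```text
t16.18 yaw-65.27 Mz0.172 j6 0.961 F [-2.2  7.  -5. ] [0.456  0.3541 0.1021]
```

Request:
move_arm --rows "0 0 4.5 0 0 0 0.02;0 0 4.5 0 0 0 0.02"

```text
t: 16.42
eef_pos: [0.4561, 0.3541, 0.1021]
ee_rot: [-3.141, 0.003, -1.296]
force: [-1.9, 8.5, -5.1]
width: 0.0291
gripper_force: 40.0
```

```bash
python3 - <<'E'
from h import *
t()
M=[]
for k in range(4):
    a,e=arm.grab_frame("scene");M.append(arm.get_state()['moment'][2])
print(np.round(M,3));cv2.imwrite('pics/s4.png',cv2.resize(a[180:265,185:325],(784,476)))
E
```

```text
t16.43 yaw-74.24 Mz0.217 j6 0.810 F [-1.9  8.5 -5.1] [0.4561 0.3541 0.1021]
[0.161 0.108 0.107 0.097]
```

View pics/s4.png

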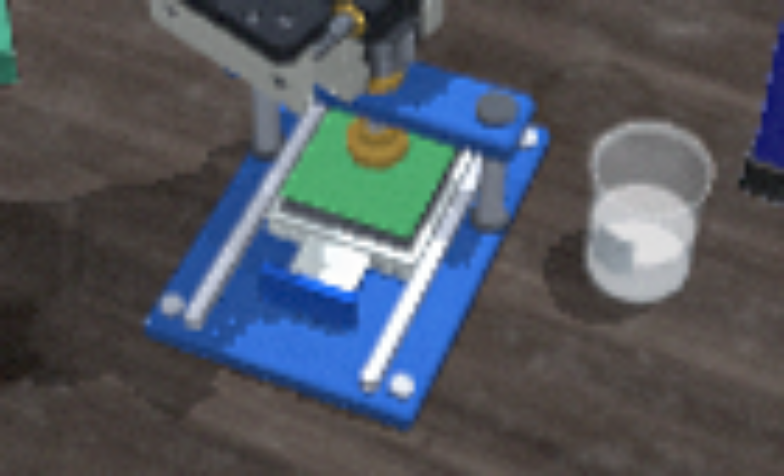

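The pad now rests on the plate, the torque has clearly risen (about 0.22 N m turning), and that puts it roughly 0.75 rad past landing. I'll let go.

Request:
move_arm --rows "0 0 0 0 0 0 0.055;0 0 0 0 0 0 0.055;0 0 0 0 0 0 0.055;0 0 0 0 0 0 0.055;0 0 0 0 0 0 0.055;0 0 0 0 0 -0.01 0.055;0 0 0 0 0 -0.03 0.055;0 0 0 0 0 -0.04 0.055"

```text
t: 17.62
eef_pos: [0.4561, 0.3517, 0.1833]
ee_rot: [3.14, -0.001, -1.294]
force: [0.9, 0.7, 0.9]
width: 0.0548
gripper_force: 0.0
```

Request:
move_arm --rows "0 0 0 0 0 -0.03 0.055;0 0 0 -0.06 0 0 0.055;0 0 0 -0.06 0 0 0.055;0 0 0 -0.05 0 0 0.055;0 0 0 0 0 0 0.055"

```text
t: 18.25
eef_pos: [0.4087, 0.5186, 0.2124]
ee_rot: [-3.141, 0.0, -1.291]
force: [1.0, -0.2, 0.4]
width: 0.0555
gripper_force: 0.0
```

```bash
python3 - <<'E'
from h import *
st();a,e=arm.grab_frame("scene");b,_=arm.grab_frame("top")
cv2.imwrite('pics/s5.png',np.hstack([cv2.resize(b[160:270,190:300],(400,400),interpolation=2),cv2.resize(a[160:270,205:315],(400,400),interpolation=2)]))
E
```

```text
t18.25 L [0.0499 0.1666] z0.2124 rpy [-179.99    0.    -73.95] F [ 0.71 -0.67] 0.43 M [-0.089 -0.075  0.052] w0.0555 0.0 q [ 1.198  0.348 -0.055  0.    -1.168 -0.918]
```

View pics/s5.png

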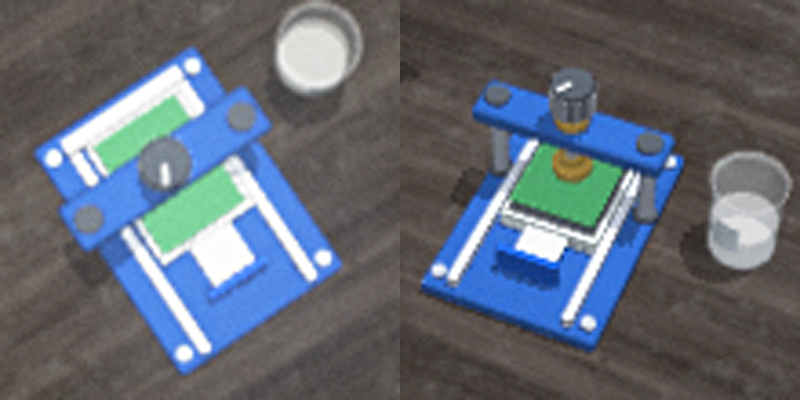

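The line has turned about 205° clockwise, matching the 209° wrist turn, so the grip did not slip. The cassette is home, the pad is on it, the beaker is untouched and the gripper is clear.

```bash
python3 -c "
from station import arm
print(arm.job_done())"
```

```text
the job is handed in; nothing more can be done
None
```

I pushed the cassette home against the back stop, tightened the thumbscrew to an estimated 0.75 rad past landing (about 0.22 N m while turning), let go of it with the beaker untouched, and handed the job in at about 18 s; no verdict was returned.

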